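Tip the egg trough

TASK

Tip the hinged steel trough by slowly and gently pressing down its left-hand lip (the robot's left) until it sits firmly on the rubber stop underneath and the egg carton has slid down against that end, and keep it pressed there for at least half a second. Then press the right-hand lip gently down until the trough is level on its rest again, with the carton still at the left end, and let go. Use light pushes only (eggs!), do not let the carton rush down, do not touch the carton, and leave the other things on the table alone.

Things in the scene. Friction and masses are not known exactly. Their poses are not given: they have to be found in the camera images.
- stand: Fixed stand: dark steel base plate 200 x 400 x 8 mm, two grey uprights 117 mm high beside the trough at mid-length carrying its hinge. Origin: centre of the plate's underside, on the table. z up, +y along the trough to its left end, x across it. Hinge axis parallel to x, 105 mm above the origin. A rubber rest under the right half, 130 mm from the hinge, holds the trough level.
- trough: Open steel trough, 121 mm wide (x), 330 mm long (y), hinged at mid-length. Origin on the hinge axis, at the underside of its 4 mm floor; z normal to the floor, y along it to the left end. Inside 115 x 320 mm; end walls 44 mm high. At each end the wall's top is bent outwards into a flat lip, 121 mm wide, 165 to 210 mm from the hinge; only the carton's eggs stand higher than the lips (by 24 mm).
- trough_tilt (a joint): Tilt of the trough (rad): 0 = level, just touching its rest (start); positive = left end down. Stiff hinge (0.7 N m friction): the trough stays where it is left, also with the carton in it; moving it takes about 1 to 7 N at a lip. It meets the rubber stop somewhere from 0.32 to 0.46 rad. A lip pressed with 9 to 14 N is firmly home, on stop or rest; each rubber gives 2.5 mm per 10 N.
- left_lip (a point): Middle of the left lip's top face: 187.5 mm along +y from the hinge, 44 mm above the trough's origin along its z. Press with closed fingers; keep well below 24 N. Press it down no faster than about 30 mm/s.
- right_lip (a point): Middle of the right lip's top face: 187.5 mm along -y from the hinge, 44 mm above the trough's origin along its z. Press with closed fingers; keep well below 24 N.
- stop: Stop under the trough's left half, 120 mm from the hinge: a grey foot 40 x 40 x 22 mm (origin: centre of its underside, on the base plate) with a screw that carries a round rubber head 24 mm across. The screw is set to another height each time (rubber top 38 to 56 mm above this origin), which is not measured: find it by feel. The trough must bear on it with more than 2 N.
- carton: Open orange plastic carton with 2 x 3 eggs (one rigid piece), 105 mm wide, 150 mm long (along the trough), 42 mm high at the rim, 64 mm over the eggs, 0.27 to 0.5 kg, in the right half of the trough. Origin: centre of its underside; 85 mm from the hinge when against the left end wall. It starts to slide at a tilt of 0.15 to 0.30 rad and must stay under 0.7 m/s.
- egg_flat: Bystander: grey-brown pulp flat 250 x 250 mm with eggs, 68 mm high, to the left. Origin: centre of underside.
- spare_carton: Bystander: orange plastic carton 105 x 250 mm with seven eggs, 64 mm high, to the right. Origin: centre of underside.
- lifter: Bystander: red egg lifter with six black rubber cups and a bar handle, 100 x 150 x 96 mm, far to the right. Origin: centre of underside.

How it is judged:
By the outcome, as a careful person would: the job done as asked, in the order asked, and still so for the second after the job is handed in, with the robot touching nothing.
It also fails if it takes over 72 s, if anything falls off the work surface, if the arm or the gripper's body presses on something with over 40 N, if the wrist force passes 120 N, or if a joint passes its speed limit or range.

ROBOT

A 7-joint arm with a two-finger parallel gripper is mounted at the origin on the work surface. World frame = base frame: x ahead of the robot, y to its left, z up, the work surface at z = 0. Lengths are in mm, angles in rad, forces in N, time in s.
With the tool pointing down it reaches from about 400 to 875 mm from the base axis. Payload 6.5 kg.
Tool frame: the origin (TCP) lies at the centre of the arm's flange, where the gripper is bolted on; the fingertips stand 173 mm ahead of it and the grasp point (between the pads) lies 155 mm ahead of it; z points along the fingers, y is the line along which they close (so a half turn about z gives the same grasp; the last joint's range is limited). The gripper opens to 85 mm and grips with 20 to 120 N. Pads are 22 mm wide; open, the fingers measure 114 mm over their backs; the gripper's body (76 mm by 85 mm) begins 54 mm behind the grasp point. The pads swing forward as they close: fully open they stand 13 mm farther back than shut.
Start: joints at [-1.192, 0.536, -0.004, 1.538, 0.003, 1.067, -0.071], TCP at [279.67, 586.749, 404.69] pointing down, gripper open.
Joint ranges: [-2.7, 2.7], [-0.37, 2.16], [-1.27, 1.26], [0.24, 2.4], [-1.31, 4.45], [0.19, 1.91], [-2.76, 2.76]. Speed limits (rad/s): [2.39, 2.39, 3.14, 3.14, 3.14, 3.14, 3.14].

INTERFACE

Orientations are given as a rotation vector (axis times angle).
In Python, from rig import arm gives the robot as it stands. The module is installed in compiled form; this text tells all that it offers.
- The arm moves only by the tool step_arm, never from a script. Its arguments are lists of equal length, an entry for each row: "travel": the shift along the tool's x, y, z in mm, a list of three; "twist": the turn, a rotation vector about the tool's x, y, z in rad, a list of three; "fingers": the opening, from 0 (shut) to 1 (fully open). In form: {"travel": [[tx, ty, tz], ...], "twist": [[ax, ay, az], ...], "fingers": [fingers, ...]}. A call has 1 to 12 rows; each row is the pose to reach, as a shift and turn from the pose commanded when the call began, along the tool's axes at that moment; what a row does not reach only later rows make up. A row lasts 1/12 s, in which the tool goes at most 41.7 mm and 7.16 degrees, less where a joint would pass 70% of its speed; a pose out of reach is approached as far as the arm can. A call with a gripper value outside its range is refused whole. The fingers move at their own pace and stop on an object; "squeeze" is the grip in N (left out, the last holds). Time passes only in rows, so rows that repeat a pose let the fingers close. It gives the time, the measured TCP pose, the force, the opening and the grip force at its end, in the units of the state.
- arm.observe(): the state, without advancing time (a new reading comes with each control period).
- arm.read_camera(name): name is "side" or "top"; returns (picture, depth): 400x640x3 uint8, blue, green, red; 400x640 float32, mm along the optical axis (not along the pixel's ray), 0 where there is no reading.
- arm.camera_params(name): a dict with "fx", "fy", "cx", "cy" (pixels), "R" (3x3) and "t" (3): a world point X has camera coordinates R X + t. Camera axes: x right, y down, z forward; pixel columns grow to the right and rows downward; lengths in mm; the calibration is good to about 2 mm. A picture is of the moment at which its call begins. camera_params takes no time and is no camera call.
- arm.finish_job(): hands the job in; it is judged then, once.
The state is a dict: "t": time; "joint_positions": joint angles; "qd": joint speeds; "joint_torque": joint torques, N m; "position": TCP position; "ee_rot": TCP orientation; "force": force on the tool from outside, world axes, zero at the start; "ft_torque": the same for the moment, N m; "opening": opening from 0.0 (shut) to 1.0 (fully open); "grasp_force": force on a finger pad.
Only numpy, scipy, OpenCV 4.12 (cv2) and the standard library are available. Lean on these libraries where they do the work, as an engineer would, in place of code of your own. Each camera call takes 0.05 s, during which the arm holds its last target. There are 200 camera calls.

## Working session

There is one attempt and no reset: what is moved stays moved. The work goes in short steps, Python scripts to look and compute and a tool call to move; the robot and the scene stay as the last step left them, time stands still between calls to the robot, and variables do not carry over. Pictures are saved under pics/ and viewed, at most 10 in all, crops included, and the job is handed in when it is done.

Besides the shell and the picture viewer there is one more tool, called after "Request:" by a JSON object that holds its "fn" and its "kwargs", one argument or row to a line. step_arm: Moves the arm, as the interface text tells. Its arguments: {"type":"object","properties":{"travel":{"type":"array"},"twist":{"type":"array"},"fingers":{"type":"array"},"squeeze":{"type":"number"}},"required":["travel","twist","fingers"]}

```bash
mkdir -p pics
python3 - <<'E'
from rig import arm
import cv2,numpy as np
o=arm.observe();print({k:np.round(v,3) for k,v in o.items()})
for n in("side","top"):
    p,d=arm.read_camera(n);cv2.imwrite(f"pics/{n}0.png",p);np.savez(f"{n}0.npz",p=p,d=d)
    c=arm.camera_params(n);print(n,c)
E
```

```text
{'t': np.float64(0.0), 'joint_positions': array([-1.192,  0.537, -0.004,  1.539,  0.003,  1.067, -0.071]), 'qd': array([ 0.002, -0.001,  0.   ,  0.001,  0.001, -0.001,  0.001]), 'joint_torque': array([-0.000e+00, -5.834e+01,  1.049e+00, -2.591e+01,  1.200e-02,
        1.000e-02, -0.000e+00]), 'position': array([279.545, 586.467, 403.816]), 'ee_rot': array([-6.930e-01, -3.064e+00,  3.000e-03]), 'force': array([-0.056,  0.246, -0.144]), 'ft_torque': array([-0.035,  0.022, -0.023]), 'grasp_force': np.float64(0.0), 'opening': np.float64(0.996)}
side {'fx': 364.3289288226678, 'fy': 364.3289288226678, 'cx': 319.9265689563941, 'cy': 200.33990912975366, 'R': array([[ 0.88823151, -0.4588164 ,  0.02307149],
       [-0.26925295, -0.56062848, -0.78306996],
       [ 0.37221987,  0.68933535, -0.62150555]]), 't': array([-488.13797445,  249.50267453, 1270.75882494])}
top {'fx': 383.5326752420637, 'fy': 383.5326752420637, 'cx': 316.67833338823124, 'cy': 200.0722953961063, 'R': array([[-0.10042373, -0.99493158,  0.00512097],
       [-0.97478232,  0.09735642, -0.2008013 ],
       [ 0.19928499, -0.02515705, -0.97961861]]), 't': array([  68.06717259,  557.75819992, 1297.91670444])}
```

View pics/side0.png

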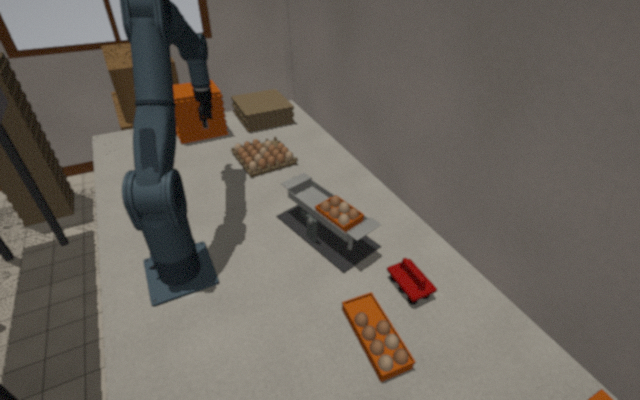

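View pics/top0.png

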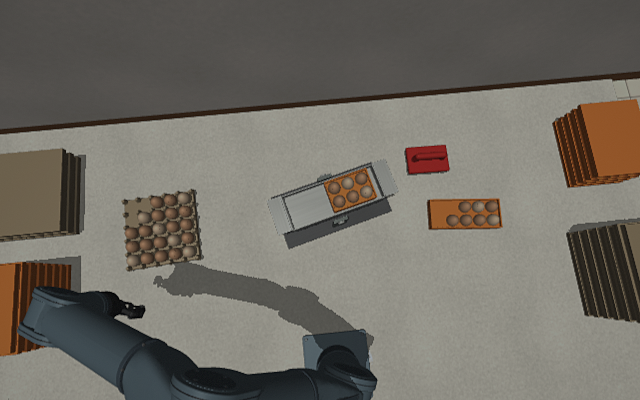

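The top view shows the trough from the left lip near (278,215) to the right lip near (386,178), with the carton at about (350,190). The lifter is at (427,159), the spare carton at (465,213) and the flat at (162,230). Next I measure the lips from depth at the expected 149 mm.

```bash
cat > h.py <<'E'
import numpy as np,cv2
from rig import arm
def world(n,d):
    c=arm.camera_params(n);v,u=np.mgrid[:400,:640]
    P=np.dstack([(u-c['cx'])/c['fx']*d,(v-c['cy'])/c['fy']*d,d])
    return (P-c['t'])@c['R']
def pix(n,X):
    c=arm.camera_params(n);q=c['R']@np.array(X)+c['t'];return q[:2]/q[2]*[c['fx'],c['fy']]+[c['cx'],c['cy']]
E
python3 - <<'E'
from h import *
for n,box in(("top",(255,150,410,255)),("side",(270,165,390,275))):
    f=np.load(n+"0.npz");W=world(n,f['d']);p=f['p'].astype(int)
    m=np.zeros((400,640),bool);m[box[1]:box[3],box[0]:box[2]]=1
    m&=(f['d']>0)&(abs(W[...,2]-149)<9)&(p.max(2)-p.min(2)<40)
    k,l,s,c=cv2.connectedComponentsWithStats(m.astype(np.uint8))
    for i in range(1,k):
        if s[i,4]>25:
            Q=W[l==i];r=cv2.minAreaRect(Q[:,:2].astype(np.float32))
            print(n,s[i],c[i].round(1),Q.mean(0).round(1),Q[:,2].std().round(1),np.round(r[0],1),np.round(r[1],1),round(r[2],1))
cv2.imwrite("pics/crop.png",cv2.resize(np.load("top0.npz")['p'][150:260,250:410],None,fx=4,fy=4,interpolation=cv2.INTER_NEAREST))
E
```

```text
top [371 159  27  39 542] [384.  177.8] [ 596.3 -216.2  148.7] 2.7 [ 597.2 -217. ] [120.8  52.1] 13.6
top [342 178  12  11  28] [347.7 184.2] [585.3 -92.8 152.9] 4.5 [588.9 -93.9] [34.4 40.1] 8.2
top [267 196  27  39 562] [279.4 215.5] [504.3 140.3 149. ] 2.3 [504.6 140.5] [120.7  50.8] 14.7
side [280 173  32  18 264] [295.9 180.9] [506.7 133.7 148.3] 2.6 [507.3 136.6] [126.6  58.6] 11.9
side [346 217  35  24 366] [362.7 228.5] [ 596.8 -220.9  149. ] 1.8 [ 599.1 -219.6] [123.6  51.8] 13.5
```

View pics/crop.png

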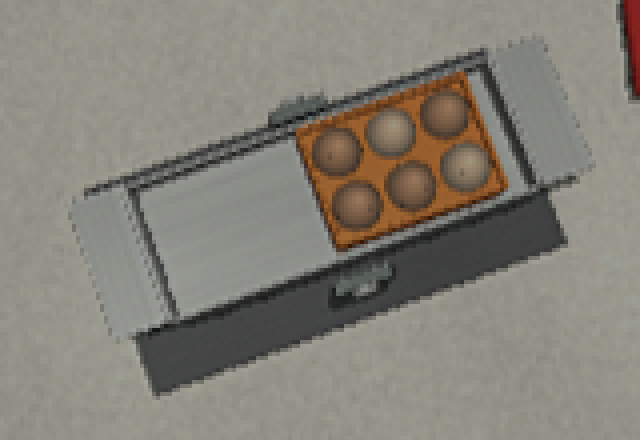

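The crop confirms the layout: left lip centred at crop (118,265), right lip at (540,110), carton against the right. Hinge is at about (551,-38), with trough +y at (-0.25,0.97); the lips are 369 mm apart (375 expected) and 149 mm high. The pressing point on the left lip is (503,147). I'll move above it with fingers shut and the closing line across the trough, a turn of +0.87.

Request:
{"fn": "step_arm", "kwargs": {
  "travel": [
    [-20, -15, 0],
    [-55, -42, 0],
    [-92, -71, 0],
    [-128, -98, 0],
    [-164, -126, 0],
    [-200, -154, 0],
    [-236, -182, 0],
    [-272, -209, 0],
    [-306, -235, 0],
    [-336, -258, 0],
    [-358, -276, 0],
    [-370, -285, 0]
  ],
  "twist": [
    [0, 0, 0.04],
    [0, 0, 0.12],
    [0, 0, 0.2],
    [0, 0, 0.29],
    [0, 0, 0.37],
    [0, 0, 0.45],
    [0, 0, 0.53],
    [0, 0, 0.61],
    [0, 0, 0.69],
    [0, 0, 0.77],
    [0, 0, 0.83],
    [0, 0, 0.87]
  ],
  "fingers": [0, 0, 0, 0, 0, 0, 0, 0, 0, 0, 0, 0]
}}

```text
t: 1.1
position: [492.3, 165.6, 404.7]
ee_rot: [1.928, 2.478, -0.002]
force: [0.2, -0.6, 1.0]
opening: -0.003
grasp_force: 0.0
```

```bash
cat >> h.py <<'E'
from scipy.spatial.transform import Rotation as Ro
def st(tgt=None):
    o=arm.observe();R=Ro.from_rotvec(o['ee_rot']).as_matrix()
    print('t',o['t'],'pos',o['position'].round(1),'F',o['force'].round(2),'open',round(float(o['opening']),2),'toolx',R[:,0].round(3),'tooly',R[:,1].round(3),'z',R[:,2].round(3))
    if tgt is not None:print('go',(R.T@(np.array(tgt)-o['position'])).round(1))
E
python3 - <<'E'
from h import *
st((503,147,340))
E
```

```text
t 1.1 pos [492.3 165.6 404.7] F [ 0.2  -0.64  1.04] open -0.0 toolx [-0.246  0.969 -0.002] tooly [0.969 0.246 0.   ] z [ 0.001 -0.002 -1.   ]
go [-20.5   5.8  64.8]
```

Request:
{"fn": "step_arm", "kwargs": {
  "travel": [
    [-4, 1, 8],
    [-9, 2, 22],
    [-14, 4, 38],
    [-18, 5, 52],
    [-20, 6, 60],
    [-20, 6, 63],
    [-20, 6, 65],
    [-20, 6, 65],
    [-20, 6, 65]
  ],
  "twist": [
    [0, 0, 0],
    [0, 0, 0],
    [0, 0, 0],
    [0, 0, 0],
    [0, 0, 0],
    [0, 0, 0],
    [0, 0, 0],
    [0, 0, 0],
    [0, 0, 0]
  ],
  "fingers": [0, 0, 0, 0, 0, 0, 0, 0, 0]
}}

```text
t: 1.85
position: [502.0, 153.0, 340.3]
ee_rot: [1.919, 2.487, 0.001]
force: [0.3, 0.1, 0.8]
opening: -0.004
grasp_force: 0.0
```

Run:
```python
from h import *
st((503,147,322))
p,d=arm.read_camera("top");x=p[130:260,230:410]
q,d=arm.read_camera("side");y=q[110:260,250:400]
cv2.imwrite("pics/a.png",np.hstack([cv2.resize(x,(400,289)),cv2.resize(y,(289,289))]))
print(pix("top",(503,147,167)),pix("side",(503,147,167)))
```

```text
t 1.85 pos [502.  153.  340.3] F [0.25 0.11 0.77] open -0.0 toolx [-0.254  0.967  0.   ] tooly [0.967 0.254 0.001] z [ 0.001  0.001 -1.   ]
go [-6.  -0.6 18.3]
[276.84204107 215.09757023] [293.65666343 175.53028876]
```

View pics/a.png

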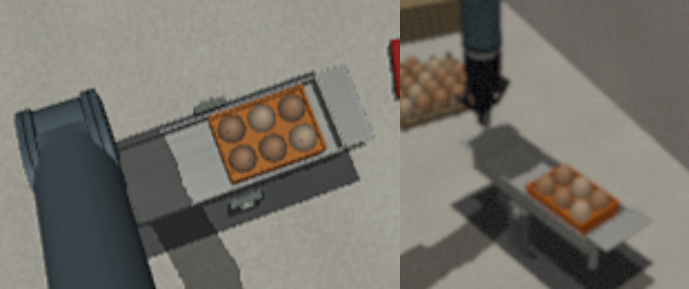

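The picture shows the tool over the left lip (its tip at side crop (485,125)), with the carton still at the right. I'll shift in slightly and start down.

Request:
{"fn": "step_arm", "kwargs": {
  "travel": [
    [-1, 0, 1],
    [-3, 0, 4],
    [-5, 0, 7],
    [-6, 0, 10],
    [-6, 0, 12],
    [-6, 0, 14],
    [-6, 0, 16],
    [-6, 0, 18],
    [-6, 0, 19.5],
    [-6, 0, 21],
    [-6, 0, 22.5],
    [-6, 0, 24]
  ],
  "twist": [
    [0, 0, 0],
    [0, 0, 0],
    [0, 0, 0],
    [0, 0, 0],
    [0, 0, 0],
    [0, 0, 0],
    [0, 0, 0],
    [0, 0, 0],
    [0, 0, 0],
    [0, 0, 0],
    [0, 0, 0],
    [0, 0, 0]
  ],
  "fingers": [0, 0, 0, 0, 0, 0, 0, 0, 0, 0, 0, 0]
}}

```text
t: 2.95
position: [503.2, 147.7, 316.0]
ee_rot: [-1.918, -2.487, -0.002]
force: [-3.8, 2.7, 5.9]
opening: 0.0
grasp_force: 3.1
```

Request:
{"fn": "step_arm", "kwargs": {
  "travel": [
    [0, 0, 1.5],
    [0, 0, 3],
    [0, 0, 4.5],
    [0, 0, 6],
    [0, 0, 7.5],
    [0, 0, 9],
    [0, 0, 10.5],
    [0, 0, 12],
    [0, 0, 13.5],
    [0, 0, 15],
    [0, 0, 16.5],
    [0, 0, 18]
  ],
  "twist": [
    [0, 0, 0],
    [0, 0, 0],
    [0, 0, 0],
    [0, 0, 0],
    [0, 0, 0],
    [0, 0, 0],
    [0, 0, 0],
    [0, 0, 0],
    [0, 0, 0],
    [0, 0, 0],
    [0, 0, 0],
    [0, 0, 0]
  ],
  "fingers": [0, 0, 0, 0, 0, 0, 0, 0, 0, 0, 0, 0]
}}

```text
t: 3.95
position: [503.4, 148.6, 298.2]
ee_rot: [-1.917, -2.487, -0.004]
force: [-2.6, 5.6, 5.4]
opening: -0.0
grasp_force: 3.2
```

Request:
{"fn": "step_arm", "kwargs": {
  "travel": [
    [0, 0, 1.5],
    [0, 0, 3],
    [0, 0, 4.5],
    [0, 0, 6],
    [0, 0, 7],
    [0, 0, 8],
    [0, 0, 9],
    [0, 0, 10],
    [0, 0, 11],
    [0, 0, 12],
    [0, 0, 13],
    [0, 0, 14]
  ],
  "twist": [
    [0, 0, 0],
    [0, 0, 0],
    [0, 0, 0],
    [0, 0, 0],
    [0, 0, 0],
    [0, 0, 0],
    [0, 0, 0],
    [0, 0, 0],
    [0, 0, 0],
    [0, 0, 0],
    [0, 0, 0],
    [0, 0, 0]
  ],
  "fingers": [0, 0, 0, 0, 0, 0, 0, 0, 0, 0, 0, 0]
}}

```text
t: 4.95
position: [503.5, 148.6, 284.2]
ee_rot: [-1.917, -2.488, -0.004]
force: [-2.6, 4.6, 4.6]
opening: 0.001
grasp_force: 2.9
```

```bash
cat >> h.py <<'E'
def look(name):
    p,d=arm.read_camera("top");q,e=arm.read_camera("side")
    cv2.imwrite("pics/"+name,np.hstack([cv2.resize(p[130:260,230:410],(400,289)),cv2.resize(q[110:260,250:400],(289,289))]))
    # orange carton pixels in the trough area -> mean position along the trough
    W=world("side",e);h=cv2.cvtColor(q,cv2.COLOR_BGR2HSV)
    m=(h[...,0]<18)&(h[...,1]>170)&(e>0)
    s=(W[...,:2]-[551,-38.5])@np.array([-.251,.968]);x=(W[...,:2]-[551,-38.5])@np.array([.968,.251])
    m&=(abs(s)<215)&(abs(x)<75);S=s[m]
    if m.sum():print('carton n',m.sum(),'s 5/95%',np.percentile(S,[5,50,95]).round(0))
    # floor / wall tilt from depth right of the hinge
    r=(e>0)&(abs(x)<50)&(s<-172)&(s>-205)&(W[...,2]>60);print('right lip z',np.median(W[...,2][r]).round(1),'s',np.median(s[r]).round(1),r.sum())
E
python3 - <<'E'
from h import *
st();look("b.png")
E
```

```text
t 4.95 pos [503.5 148.6 284.2] F [-2.59  4.61  4.64] open 0.0 toolx [-0.255  0.967  0.003] tooly [0.967 0.255 0.001] z [ 0.001  0.003 -1.   ]
carton n 266 s 5/95% [-107. -100.   28.]
right lip z 188.7 s -187.4 143
```

Request:
{"fn": "step_arm", "kwargs": {
  "travel": [
    [0, 0, 1],
    [0, 0, 2],
    [0, 0, 3],
    [0, 0, 4],
    [0, 0, 5],
    [0, 0, 6],
    [0, 0, 7],
    [0, 0, 8],
    [0, 0, 9],
    [0, 0, 10],
    [0, 0, 11],
    [0, 0, 12]
  ],
  "twist": [
    [0, 0, 0],
    [0, 0, 0],
    [0, 0, 0],
    [0, 0, 0],
    [0, 0, 0],
    [0, 0, 0],
    [0, 0, 0],
    [0, 0, 0],
    [0, 0, 0],
    [0, 0, 0],
    [0, 0, 0],
    [0, 0, 0]
  ],
  "fingers": [0, 0, 0, 0, 0, 0, 0, 0, 0, 0, 0, 0]
}}

```text
t: 6.05
position: [503.3, 146.3, 271.5]
ee_rot: [-1.92, -2.487, 0.001]
force: [-0.6, -0.9, 2.0]
opening: -0.002
grasp_force: 0.7
```

Run:
```python
from h import *
st();look("c.png")
```

```text
t 6.05 pos [503.3 146.3 271.5] F [-0.59 -0.88  2.  ] open -0.0 toolx [-0.253  0.967 -0.   ] tooly [ 0.967  0.253 -0.001] z [-0. -0. -1.]
carton n 241 s 5/95% [ 11.  17. 139.]
right lip z 202.8 s -184.3 109
```

Request:
{"fn": "step_arm", "kwargs": {
  "travel": [
    [0, 0, 1],
    [0, 0, 2],
    [0, 0, 3],
    [0, 0, 4],
    [0, 0, 5],
    [0, 0, 6],
    [0, 0, 7],
    [0, 0, 8]
  ],
  "twist": [
    [0, 0, 0],
    [0, 0, 0],
    [0, 0, 0],
    [0, 0, 0],
    [0, 0, 0],
    [0, 0, 0],
    [0, 0, 0],
    [0, 0, 0]
  ],
  "fingers": [0, 0, 0, 0, 0, 0, 0, 0]
}}

```text
t: 6.82
position: [503.5, 146.7, 263.6]
ee_rot: [1.92, 2.487, 0.0]
force: [0.2, 0.3, 1.9]
opening: 0.001
grasp_force: 0.7
```

Run:
```python
from h import *
st();look("d.png")
```

```text
t 6.8167 pos [503.5 146.7 263.6] F [0.2  0.25 1.93] open 0.0 toolx [-0.253  0.967 -0.   ] tooly [0.967 0.253 0.   ] z [ 0. -0. -1.]
carton n 242 s 5/95% [ 11.  19. 143.]
right lip z 211.1 s -182.0 89
```

View pics/d.png

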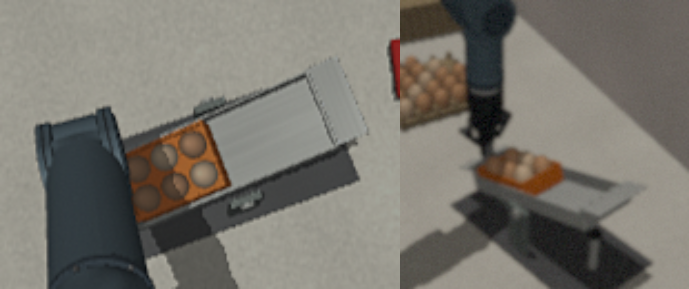

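The carton has slid against the left end (top crop (178,170)), and the lip force is still light. I'll feel for the stop in 5 mm steps.

Request:
{"fn": "step_arm", "kwargs": {
  "travel": [
    [0, 0, 0.8],
    [0, 0, 1.6],
    [0, 0, 2.4],
    [0, 0, 3.2],
    [0, 0, 4],
    [0, 0, 5]
  ],
  "twist": [
    [0, 0, 0],
    [0, 0, 0],
    [0, 0, 0],
    [0, 0, 0],
    [0, 0, 0],
    [0, 0, 0]
  ],
  "fingers": [0, 0, 0, 0, 0, 0]
}}

```text
t: 7.42
position: [503.5, 146.7, 258.7]
ee_rot: [1.92, 2.487, 0.0]
force: [0.7, -0.5, 2.2]
opening: 0.0
grasp_force: 0.7
```

Request:
{"fn": "step_arm", "kwargs": {
  "travel": [
    [0, 0, 0.8],
    [0, 0, 1.6],
    [0, 0, 2.4],
    [0, 0, 3.2],
    [0, 0, 4],
    [0, 0, 5]
  ],
  "twist": [
    [0, 0, 0],
    [0, 0, 0],
    [0, 0, 0],
    [0, 0, 0],
    [0, 0, 0],
    [0, 0, 0]
  ],
  "fingers": [0, 0, 0, 0, 0, 0]
}}

```text
t: 7.92
position: [503.5, 146.7, 253.6]
ee_rot: [1.92, 2.487, 0.0]
force: [0.9, -0.4, 1.6]
opening: 0.0
grasp_force: 0.6
```

Request:
{"fn": "step_arm", "kwargs": {
  "travel": [
    [0, 0, 0.8],
    [0, 0, 1.6],
    [0, 0, 2.4],
    [0, 0, 3.2],
    [0, 0, 4],
    [0, 0, 5]
  ],
  "twist": [
    [0, 0, 0],
    [0, 0, 0],
    [0, 0, 0],
    [0, 0, 0],
    [0, 0, 0],
    [0, 0, 0]
  ],
  "fingers": [0, 0, 0, 0, 0, 0]
}}

```text
t: 8.42
position: [503.4, 146.7, 248.6]
ee_rot: [1.92, 2.487, -0.0]
force: [0.3, 0.0, 1.5]
opening: -0.0
grasp_force: 0.6
```

Request:
{"fn": "step_arm", "kwargs": {
  "travel": [
    [0, 0, 0.8],
    [0, 0, 1.6],
    [0, 0, 2.4],
    [0, 0, 3.2],
    [0, 0, 4],
    [0, 0, 5]
  ],
  "twist": [
    [0, 0, 0],
    [0, 0, 0],
    [0, 0, 0],
    [0, 0, 0],
    [0, 0, 0],
    [0, 0, 0]
  ],
  "fingers": [0, 0, 0, 0, 0, 0]
}}

```text
t: 8.92
position: [503.5, 146.6, 243.8]
ee_rot: [1.92, 2.487, -0.0]
force: [0.2, -1.5, 4.9]
opening: 0.002
grasp_force: 2.0
```

The stop has been met. I'll press a little more.

Request:
{"fn": "step_arm", "kwargs": {
  "travel": [
    [0, 0, 0.5],
    [0, 0, 1],
    [0, 0, 1.5],
    [0, 0, 2],
    [0, 0, 2.5],
    [0, 0, 2.5]
  ],
  "twist": [
    [0, 0, 0],
    [0, 0, 0],
    [0, 0, 0],
    [0, 0, 0],
    [0, 0, 0],
    [0, 0, 0]
  ],
  "fingers": [0, 0, 0, 0, 0, 0]
}}

```text
t: 9.42
position: [503.6, 146.2, 241.6]
ee_rot: [1.92, 2.486, -0.0]
force: [-0.4, -1.9, 7.8]
opening: -0.001
grasp_force: 3.4
```

Request:
{"fn": "step_arm", "kwargs": {
  "travel": [
    [0, 0, 0.5],
    [0, 0, 1],
    [0, 0, 1.5],
    [0, 0, 2],
    [0, 0, 2.5],
    [0, 0, 3],
    [0, 0, 3]
  ],
  "twist": [
    [0, 0, 0],
    [0, 0, 0],
    [0, 0, 0],
    [0, 0, 0],
    [0, 0, 0],
    [0, 0, 0],
    [0, 0, 0]
  ],
  "fingers": [0, 0, 0, 0, 0, 0, 0]
}}

```text
t: 10.0
position: [503.8, 146.2, 239.1]
ee_rot: [1.92, 2.486, 0.001]
force: [-2.2, -2.5, 14.0]
opening: 0.0
grasp_force: 5.9
```

Request:
{"fn": "step_arm", "kwargs": {
  "travel": [
    [0, 0, -0.5],
    [0, 0, -0.5],
    [0, 0, -0.5],
    [0, 0, -0.5],
    [0, 0, -0.5],
    [0, 0, -0.5],
    [0, 0, -0.5],
    [0, 0, -0.5],
    [0, 0, -0.5],
    [0, 0, -0.5],
    [0, 0, -0.5],
    [0, 0, -0.5]
  ],
  "twist": [
    [0, 0, 0],
    [0, 0, 0],
    [0, 0, 0],
    [0, 0, 0],
    [0, 0, 0],
    [0, 0, 0],
    [0, 0, 0],
    [0, 0, 0],
    [0, 0, 0],
    [0, 0, 0],
    [0, 0, 0],
    [0, 0, 0]
  ],
  "fingers": [0, 0, 0, 0, 0, 0, 0, 0, 0, 0, 0, 0]
}}

```text
t: 11.0
position: [503.7, 146.4, 239.3]
ee_rot: [1.92, 2.486, 0.001]
force: [-0.5, -1.5, 9.0]
opening: 0.001
grasp_force: 3.9
```

Run:
```python
from h import *
st();look("e.png")
```

```text
t 11.0 pos [503.7 146.4 239.3] F [-0.46 -1.46  9.03] open 0.0 toolx [-0.253  0.967 -0.   ] tooly [0.967 0.253 0.001] z [ 0.001  0.    -1.   ]
carton n 233 s 5/95% [ 12.  22. 132.]
right lip z 234.0 s -173.7 24
```

The force is at the low edge (9 N), so I'll press 1 mm further and hold for a second.

Request:
{"fn": "step_arm", "kwargs": {
  "travel": [
    [0, 0, 0.4],
    [0, 0, 0.8],
    [0, 0, 1],
    [0, 0, 1],
    [0, 0, 1],
    [0, 0, 1],
    [0, 0, 1],
    [0, 0, 1],
    [0, 0, 1],
    [0, 0, 1],
    [0, 0, 1],
    [0, 0, 1]
  ],
  "twist": [
    [0, 0, 0],
    [0, 0, 0],
    [0, 0, 0],
    [0, 0, 0],
    [0, 0, 0],
    [0, 0, 0],
    [0, 0, 0],
    [0, 0, 0],
    [0, 0, 0],
    [0, 0, 0],
    [0, 0, 0],
    [0, 0, 0]
  ],
  "fingers": [0, 0, 0, 0, 0, 0, 0, 0, 0, 0, 0, 0]
}}

```text
t: 12.1
position: [503.8, 146.4, 238.8]
ee_rot: [1.92, 2.486, 0.001]
force: [-2.3, -2.2, 15.4]
opening: -0.001
grasp_force: 6.5
```

Request:
{"fn": "step_arm", "kwargs": {
  "travel": [
    [0, 0, -0.3],
    [0, 0, -0.3],
    [0, 0, -0.3],
    [0, 0, -0.3],
    [0, 0, -0.3],
    [0, 0, -0.3],
    [0, 0, -0.3],
    [0, 0, -0.3],
    [0, 0, -0.3]
  ],
  "twist": [
    [0, 0, 0],
    [0, 0, 0],
    [0, 0, 0],
    [0, 0, 0],
    [0, 0, 0],
    [0, 0, 0],
    [0, 0, 0],
    [0, 0, 0],
    [0, 0, 0]
  ],
  "fingers": [0, 0, 0, 0, 0, 0, 0, 0, 0]
}}

```text
t: 12.85
position: [503.8, 146.4, 238.9]
ee_rot: [1.92, 2.486, 0.001]
force: [-2.4, -1.2, 12.6]
opening: -0.004
grasp_force: 5.2
```

Held at 12.6 N. I'll lift off straight up, clear of the raised right lip (about 236 mm), and cross over to it.

Request:
{"fn": "step_arm", "kwargs": {
  "travel": [
    [0, 0, -2],
    [0, 0, -5],
    [0, 0, -10],
    [0, 0, -20],
    [0, 0, -38],
    [0, 0, -60],
    [0, 0, -90],
    [0, 0, -120],
    [0, 0, -150],
    [0, 0, -180],
    [0, 0, -205],
    [0, 0, -220]
  ],
  "twist": [
    [0, 0, 0],
    [0, 0, 0],
    [0, 0, 0],
    [0, 0, 0],
    [0, 0, 0],
    [0, 0, 0],
    [0, 0, 0],
    [0, 0, 0],
    [0, 0, 0],
    [0, 0, 0],
    [0, 0, 0],
    [0, 0, 0]
  ],
  "fingers": [0, 0, 0, 0, 0, 0, 0, 0, 0, 0, 0, 0]
}}

```text
t: 13.85
position: [503.7, 146.5, 461.7]
ee_rot: [1.919, 2.485, 0.006]
force: [1.2, 0.2, 0.4]
opening: -0.003
grasp_force: 0.0
```

Request:
{"fn": "step_arm", "kwargs": {
  "travel": [
    [-5, 0, -2],
    [-20, 0, -4],
    [-42, 0, -4],
    [-66, 0, -4],
    [-92, 0, -4],
    [-118, 0, -4],
    [-144, 0, -4],
    [-170, 0, -4],
    [-192, 0, -4],
    [-210, 0, -4],
    [-220, 0, -4],
    [-225, 0, -4]
  ],
  "twist": [
    [0, 0, 0],
    [0, 0, 0],
    [0, 0, 0],
    [0, 0, 0],
    [0, 0, 0],
    [0, 0, 0],
    [0, 0, 0],
    [0, 0, 0],
    [0, 0, 0],
    [0, 0, 0],
    [0, 0, 0],
    [0, 0, 0]
  ],
  "fingers": [0, 0, 0, 0, 0, 0, 0, 0, 0, 0, 0, 0]
}}

```text
t: 14.85
position: [560.1, -72.8, 461.4]
ee_rot: [-1.922, -2.484, 0.002]
force: [0.3, 0.0, 0.5]
opening: -0.003
grasp_force: 0.0
```

```bash
cat >> h.py <<'E'
C=np.array([551,-38.5]);ty=np.array([-.251,.968]);tx=np.array([.968,.251])
def lip_side():
    q,e=arm.read_camera("top");W=world("top",e);s=(W[...,:2]-C)@ty;x=(W[...,:2]-C)@tx
    g=q.astype(int);m=(e>0)&(abs(x)<45)&(s<-120)&(s>-215)&(W[...,2]>125)&(W[...,2]<260)&(g.max(2)-g.min(2)<40)
    print('right lip n',m.sum(),'s',np.percentile(s[m],[3,97]).round(0),'fit z=a*s+b',np.polyfit(s[m],W[...,2][m],1).round(3) if m.sum()>9 else '')
E
python3 - <<'E'
from h import *
look("f.png");lip_side()
for th in(.46,.44,.4,.35,.3,.25,.2,.15,.1,.05,0):
    c,n=np.cos(th),np.sin(th);sf=-187.5*c+44*n;print(th,'s',round(sf,1),'tcp z',round(105+44*c+187.5*n+11*np.tan(th)+173,1),end='; ')
p=np.r_[C+ty*-152,445];print();st(p)
E
```

```text
carton n 234 s 5/95% [ 12.  22. 123.]
right lip z 231.9 s -175.2 33
right lip n 173 s [-172. -143.] fit z=a*s+b [ -0.458 153.178]
0.46 s -148.5 tcp z 406.1; 0.44 s -150.9 tcp z 402.9; 0.4 s -155.6 tcp z 396.2; 0.35 s -161.0 tcp z 387.6; 0.3 s -166.1 tcp z 378.8; 0.25 s -170.8 tcp z 369.8; 0.2 s -175.0 tcp z 360.6; 0.15 s -178.8 tcp z 351.2; 0.1 s -182.2 tcp z 341.6; 0.05 s -185.1 tcp z 331.9; 0 s -187.5 tcp z 322.0; 
t 15.0 pos [560.3 -70.3 461.6] F [-0.01  0.93  0.35] open 0.0 toolx [-0.254  0.967  0.001] tooly [ 0.967  0.254 -0.001] z [-0.001  0.    -1.   ]
go [-118.9   -1.3   16.5]
```

View pics/f.png

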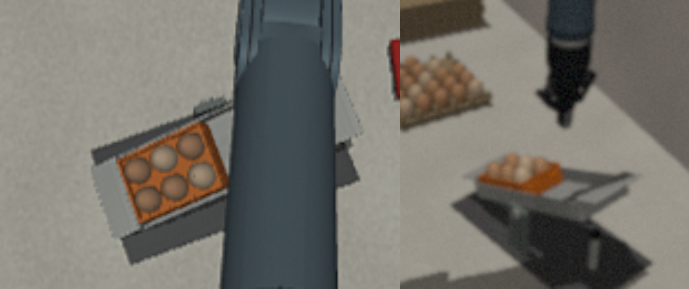

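The tool stands beside the right lip (top crop (345,115)), the carton is at the left end, and the trough stays tilted. The depth fit gives a tilt of about 0.43, so contact is expected near TCP z 401. I'll go above the lip to z 415.

Request:
{"fn": "step_arm", "kwargs": {
  "travel": [
    [-5, 0, 0],
    [-18, -1, 0],
    [-36, -1, 0],
    [-56, -1, 0],
    [-76, -1, 2],
    [-95, -1, 8],
    [-109, -1, 18],
    [-116, -1, 30],
    [-119, -1, 39],
    [-119, -1, 44],
    [-119, -1, 46],
    [-119, -1, 46]
  ],
  "twist": [
    [0, 0, 0],
    [0, 0, 0],
    [0, 0, 0],
    [0, 0, 0],
    [0, 0, 0],
    [0, 0, 0],
    [0, 0, 0],
    [0, 0, 0],
    [0, 0, 0],
    [0, 0, 0],
    [0, 0, 0],
    [0, 0, 0]
  ],
  "fingers": [0, 0, 0, 0, 0, 0, 0, 0, 0, 0, 0, 0]
}}

```text
t: 16.0
position: [589.6, -185.0, 415.4]
ee_rot: [-1.917, -2.487, -0.0]
force: [-0.5, 0.3, -0.3]
opening: -0.003
grasp_force: 0.0
```

Run:
```python
from h import *
p=np.r_[C+ty*-152,401];st(p)
```

```text
t 16.0 pos [ 589.6 -185.   415.4] F [-0.5   0.34 -0.33] open -0.0 toolx [-0.255  0.967  0.001] tooly [ 0.967  0.255 -0.001] z [-0.001  0.001 -1.   ]
go [-0.5 -0.6 14.4]
```

Request:
{"fn": "step_arm", "kwargs": {
  "travel": [
    [0, 0, 2],
    [0, 0, 4],
    [0, 0, 6],
    [0, 0, 8],
    [0, 0, 10],
    [0, 0, 11.5],
    [0, 0, 13],
    [0, 0, 14.5],
    [-1, 0, 16],
    [-2, 0, 17.5],
    [-3, 0, 19],
    [-4, 0, 20.5]
  ],
  "twist": [
    [0, 0, 0],
    [0, 0, 0],
    [0, 0, 0],
    [0, 0, 0],
    [0, 0, 0],
    [0, 0, 0],
    [0, 0, 0],
    [0, 0, 0],
    [0, 0, 0],
    [0, 0, 0],
    [0, 0, 0],
    [0, 0, 0]
  ],
  "fingers": [0, 0, 0, 0, 0, 0, 0, 0, 0, 0, 0, 0]
}}

```text
t: 17.0
position: [590.7, -190.1, 395.8]
ee_rot: [-1.919, -2.487, -0.001]
force: [-1.0, 2.6, 5.8]
opening: 0.003
grasp_force: 2.9
```

Request:
{"fn": "step_arm", "kwargs": {
  "travel": [
    [-1, 0, 1.5],
    [-2, 0, 3],
    [-2.5, 0, 4.5],
    [-3.5, 0, 6],
    [-4, 0, 7.5],
    [-5, 0, 9],
    [-6, 0, 10.5],
    [-7, 0, 12],
    [-7.5, 0, 13.5],
    [-8, 0, 15],
    [-9, 0, 16.5],
    [-10, 0, 18]
  ],
  "twist": [
    [0, 0, 0],
    [0, 0, 0],
    [0, 0, 0],
    [0, 0, 0],
    [0, 0, 0],
    [0, 0, 0],
    [0, 0, 0],
    [0, 0, 0],
    [0, 0, 0],
    [0, 0, 0],
    [0, 0, 0],
    [0, 0, 0]
  ],
  "fingers": [0, 0, 0, 0, 0, 0, 0, 0, 0, 0, 0, 0]
}}

```text
t: 18.0
position: [593.3, -200.7, 378.3]
ee_rot: [1.919, 2.485, 0.0]
force: [-1.7, 0.0, 6.3]
opening: -0.0
grasp_force: 3.1
```

Request:
{"fn": "step_arm", "kwargs": {
  "travel": [
    [-0.7, 0, 1.5],
    [-1.3, 0, 3],
    [-2, 0, 4.5],
    [-2.7, 0, 6],
    [-3.3, 0, 7.5],
    [-4, 0, 9],
    [-4.7, 0, 10.5],
    [-5.3, 0, 12],
    [-6, 0, 13.5],
    [-6.5, 0, 15],
    [-7, 0, 16.5],
    [-7.5, 0, 18]
  ],
  "twist": [
    [0, 0, 0],
    [0, 0, 0],
    [0, 0, 0],
    [0, 0, 0],
    [0, 0, 0],
    [0, 0, 0],
    [0, 0, 0],
    [0, 0, 0],
    [0, 0, 0],
    [0, 0, 0],
    [0, 0, 0],
    [0, 0, 0]
  ],
  "fingers": [0, 0, 0, 0, 0, 0, 0, 0, 0, 0, 0, 0]
}}

```text
t: 19.0
position: [595.3, -208.9, 360.7]
ee_rot: [1.919, 2.483, -0.001]
force: [-0.9, -1.2, 7.4]
opening: -0.0
grasp_force: 3.3
```

Request:
{"fn": "step_arm", "kwargs": {
  "travel": [
    [-0.6, 0, 1.5],
    [-1.2, 0, 3],
    [-1.8, 0, 4.5],
    [-2.4, 0, 6],
    [-3, 0, 7.5],
    [-3.5, 0, 9],
    [-4, 0, 10.5],
    [-4.5, 0, 12],
    [-5, 0, 13.5],
    [-5.5, 0, 15],
    [-6, 0, 16.5],
    [-6.5, 0, 18]
  ],
  "twist": [
    [0, 0, 0],
    [0, 0, 0],
    [0, 0, 0],
    [0, 0, 0],
    [0, 0, 0],
    [0, 0, 0],
    [0, 0, 0],
    [0, 0, 0],
    [0, 0, 0],
    [0, 0, 0],
    [0, 0, 0],
    [0, 0, 0]
  ],
  "fingers": [0, 0, 0, 0, 0, 0, 0, 0, 0, 0, 0, 0]
}}

```text
t: 20.0
position: [597.0, -215.6, 342.9]
ee_rot: [1.919, 2.482, -0.002]
force: [-0.9, -3.5, 7.8]
opening: -0.001
grasp_force: 3.3
```

Request:
{"fn": "step_arm", "kwargs": {
  "travel": [
    [-0.3, 0, 1.5],
    [-0.6, 0, 3],
    [-1, 0, 4.5],
    [-1.3, 0, 6],
    [-1.6, 0, 7.5],
    [-2, 0, 9],
    [-2.3, 0, 10.5],
    [-2.6, 0, 12],
    [-3, 0, 13],
    [-3, 0, 14],
    [-3, 0, 15],
    [-3, 0, 16]
  ],
  "twist": [
    [0, 0, 0],
    [0, 0, 0],
    [0, 0, 0],
    [0, 0, 0],
    [0, 0, 0],
    [0, 0, 0],
    [0, 0, 0],
    [0, 0, 0],
    [0, 0, 0],
    [0, 0, 0],
    [0, 0, 0],
    [0, 0, 0]
  ],
  "fingers": [0, 0, 0, 0, 0, 0, 0, 0, 0, 0, 0, 0]
}}

```text
t: 21.0
position: [597.9, -219.1, 327.1]
ee_rot: [1.918, 2.48, -0.002]
force: [0.2, -4.7, 7.2]
opening: 0.001
grasp_force: 3.4
```

Request:
{"fn": "step_arm", "kwargs": {
  "travel": [
    [0, 0, 0.7],
    [0, 0, 1.4],
    [0, 0, 2.1],
    [0, 0, 2.8],
    [0, 0, 3.5],
    [0, 0, 4.2],
    [0, 0, 4.5]
  ],
  "twist": [
    [0, 0, 0],
    [0, 0, 0],
    [0, 0, 0],
    [0, 0, 0],
    [0, 0, 0],
    [0, 0, 0],
    [0, 0, 0]
  ],
  "fingers": [0, 0, 0, 0, 0, 0, 0]
}}

```text
t: 21.58
position: [598.1, -219.2, 322.8]
ee_rot: [1.918, 2.48, -0.002]
force: [0.2, -4.8, 7.4]
opening: 0.002
grasp_force: 3.6
```

Request:
{"fn": "step_arm", "kwargs": {
  "travel": [
    [0, 0, 0.5],
    [0, 0, 1],
    [0, 0, 1.5],
    [0, 0, 2],
    [0, 0, 2],
    [0, 0, 2]
  ],
  "twist": [
    [0, 0, 0],
    [0, 0, 0],
    [0, 0, 0],
    [0, 0, 0],
    [0, 0, 0],
    [0, 0, 0]
  ],
  "fingers": [0, 0, 0, 0, 0, 0]
}}

```text
t: 22.08
position: [598.1, -219.5, 321.0]
ee_rot: [1.918, 2.479, -0.002]
force: [0.0, -6.3, 8.0]
opening: -0.002
grasp_force: 4.0
```

Request:
{"fn": "step_arm", "kwargs": {
  "travel": [
    [0, 0, 0.5],
    [0, 0, 1],
    [0, 0, 1.5],
    [0, 0, 2],
    [0, 0, 2],
    [0, 0, 2]
  ],
  "twist": [
    [0, 0, 0],
    [0, 0, 0],
    [0, 0, 0],
    [0, 0, 0],
    [0, 0, 0],
    [0, 0, 0]
  ],
  "fingers": [0, 0, 0, 0, 0, 0]
}}

```text
t: 22.58
position: [598.1, -219.8, 319.5]
ee_rot: [1.918, 2.479, -0.002]
force: [-1.2, -5.5, 10.6]
opening: -0.003
grasp_force: 5.3
```

Request:
{"fn": "step_arm", "kwargs": {
  "travel": [
    [0, 0, 0.4],
    [0, 0, 0.8],
    [0, 0, 1.2],
    [0, 0, 1.2],
    [0, 0, 1.2],
    [0, 0, 1.2]
  ],
  "twist": [
    [0, 0, 0],
    [0, 0, 0],
    [0, 0, 0],
    [0, 0, 0],
    [0, 0, 0],
    [0, 0, 0]
  ],
  "fingers": [0, 0, 0, 0, 0, 0]
}}

```text
t: 23.08
position: [598.1, -220.0, 318.6]
ee_rot: [1.918, 2.478, -0.002]
force: [-0.8, -5.3, 12.6]
opening: -0.0
grasp_force: 6.3
```

Firmly on the rest at 12.6 N. I'll lift off gently and check.

Request:
{"fn": "step_arm", "kwargs": {
  "travel": [
    [0, 0, -1],
    [0, 0, -2],
    [0, 0, -4],
    [0, 0, -8],
    [0, 0, -16],
    [0, 0, -30],
    [0, 0, -50],
    [0, 0, -72],
    [0, 0, -95],
    [0, 0, -112],
    [0, 0, -120],
    [0, 0, -120]
  ],
  "twist": [
    [0, 0, 0],
    [0, 0, 0],
    [0, 0, 0],
    [0, 0, 0],
    [0, 0, 0],
    [0, 0, 0],
    [0, 0, 0],
    [0, 0, 0],
    [0, 0, 0],
    [0, 0, 0],
    [0, 0, 0],
    [0, 0, 0]
  ],
  "fingers": [0, 0, 0, 0, 0, 0, 0, 0, 0, 0, 0, 0]
}}

```text
t: 24.08
position: [597.8, -216.3, 437.8]
ee_rot: [1.917, 2.485, 0.002]
force: [-0.5, 0.0, 0.1]
opening: -0.001
grasp_force: 0.0
```

Run:
```python
from h import *
st();look("g.png")
q,e=arm.read_camera("side");W=world("side",e);s=(W[...,:2]-C)@ty;x=(W[...,:2]-C)@tx
for a,b in((-205,-172),(172,205)):
    r=(e>0)&(abs(x)<50)&(s>a)&(s<b)&(abs(W[...,2]-149)<25);print(r.sum(),W[...,2][r].mean().round(1))
```

```text
t 24.0833 pos [ 597.8 -216.3  437.8] F [-0.51  0.05  0.13] open -0.0 toolx [-0.254  0.967 -0.001] tooly [0.967 0.254 0.003] z [ 0.003 -0.    -1.   ]
carton n 248 s 5/95% [  5.  10. 134.]
right lip z 411.6 s -193.5 1367
188 148.2
122 150.3
```

View pics/g.png

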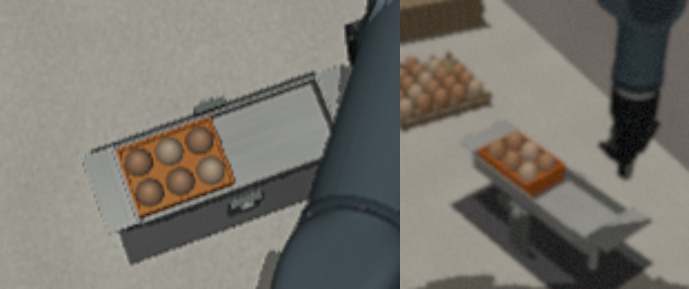

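The trough is level (lips at 148 and 150 mm), with the carton against the left end (top crop (175,170)) and the tool clear of everything. I'm handing it in.

```bash
python3 -c "
from rig import arm
print(arm.finish_job())"
```

```text
the job is handed in; nothing more can be done
None
```

I tipped the trough onto its stop and held it there, then pressed it level again with the carton still at the left end; the job was handed in after about 24 s with the arm clear, but no verdict came back and I did not measure the carton's sliding speed.

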